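# Refit the bottle warmer's keyed control knob and switch it on

### The job

The aluminium control knob has come off the bottle warmer. Put it back on the steel shaft, turning it under light pressure until its keyway drops over the key and it sits fully home on the deck, then turn it until its pointer stands at the raised mark, and let go. Be gentle with the shaft and key (never more than 35 N), and leave the other things on the ledge where they are.

Things in the scene. Friction and masses are not known exactly. Their poses are not given: they have to be found in the camera images.
- knob: The loose aluminium knob, upright on the ledge, about 70 g: a round hub 40 mm across and 24 mm tall with a straight grip bar on top and a small pointer. Origin at the centre of its underside, z up, x towards the pointer. A blind bore 12 mm wide and 20 mm deep runs up its axis from the underside.
- grip_bar (a point): Middle of the top of the knob's grip bar, on its axis, 46 mm above its underside. The bar is 38 mm long (along the knob's x), 12 mm thick (along y) and 22 mm tall (from the hub's top, 24 mm above the underside, up to here).
- keyway (a point): Outer end of the knob's keyway, at the underside, 15.5 mm from the axis along the knob's x (right under the pointer). The keyway is 7 mm wide, runs from the bore to here, and is 10 mm deep (up from the underside).
- pointer_tip (a point): Outer end of the knob's pointer, a 5 mm wide nose: 26 mm from the knob's axis along the knob's x, 22 mm above its underside.
- warmer: White plastic bottle warmer, fixed to the ledge. Origin on the ledge right below the axis of its control shaft, z up. Its flat control deck (x from -45 to 45 mm, y from -45 mm to the well) is 60 mm high; the round open bottle well, 100 mm across and 120 mm tall, has its centre at y = +115 mm.
- shaft_foot (a point): Point on the shaft's axis at deck level, with the warmer's axes. A steel key stands here on the deck against the shaft: 5 mm wide, 8 mm tall, reaching 14 mm from the axis on one side. A knob not lined up rests on the key's top, 8 mm above home. Keyed, it sinks until its underside rests on the deck (home), its pointer right above the key, with up to 0.15 rad of play.
- shaft_top (a point): Top of the upright steel shaft, 18.5 mm above the deck. The shaft is 9 mm thick, its last 3 mm tapered to 5 mm; above the key it is plainly round. Shaft and key turn together, stiffly (about 0.08 N m), so rubbing on them under light pressure does not turn them. Stops limit the key to 1.75 rad counterclockwise (seen from above) and 0.35 rad clockwise of the mark.
- on_mark (a point): Middle of the raised mark, a black rib 12 mm long, 4 mm wide, 3 mm tall on the deck, 35 mm from the shaft's axis towards the warmer's -x. The pointer must end in this direction from the shaft. The key's own direction is not measured: seen from above it starts 0.6 to 1.6 rad counterclockwise of this direction; so the fitted knob is turned clockwise to the mark.
- formula_tub: Not needed, leave alone: clear plastic formula container, 84 mm across, 115 mm tall with its white twist cap, origin at the centre of its underside.
- sleeve: Not needed, leave alone: red silicone bottle sleeve standing on end, an open tube 66 mm across and 70 mm tall, origin at the centre of its underside.
- espresso_cup: Not needed, leave alone: white ceramic espresso cup with a handle, 62 mm across, 55 mm tall, origin at the centre of its underside.
- saucer: Not needed, leave alone: flat steel saucer, 124 mm across, 10 mm tall, origin at the centre of its underside.
- funnel: Not needed, leave alone: aluminium funnel standing mouth down on the saucer, 80 mm across, 75 mm tall, origin at the centre of its mouth.
- spoon: Not needed, leave alone: metal spoon with a wooden handle lying flat, 150 mm long, its length along its own x.
- bottle_cap: Not needed, leave alone: white round screw cap lying flat on the ledge, 42 mm across, 16 mm tall, origin at the centre of its underside.
Not all that is in view belongs to the job. What is shaped like the knob but orange or purple is not meant.

How it is judged:
By the outcome, as a careful person would: the job done as asked, in the order asked, and still so for the second after the job is handed in, with the robot touching nothing.
It also fails if it takes over 61 s, if anything falls off the work surface, if the arm or the gripper's body presses on something with over 40 N, if the wrist force passes 120 N, or if a joint passes its speed limit or range.

### The arm

A 6-joint arm with a two-finger parallel gripper is mounted at the origin on the work surface. World frame = base frame: x ahead of the robot, y to its left, z up, the work surface at z = 0. Lengths are in mm, angles in rad, forces in N, time in s.
With the tool pointing down it reaches from about 350 to 850 mm from the base axis. Payload 8.1 kg.
Tool frame: the origin (TCP) lies at the very end of the fingers, on their centre line; the grasp point (between the pads) lies 19 mm behind it; z points along the fingers, y is the line along which they close (so a half turn about z gives the same grasp; the last joint's range is limited). The gripper opens to 85 mm and grips with 20 to 120 N. Pads are 22 mm wide; open, the fingers measure 114 mm over their backs; the gripper's body (76 mm by 85 mm) begins 54 mm behind the grasp point. The pads swing forward as they close: fully open they stand 13 mm farther back than shut.
Start: joints at [1.185, 0.13, 1.488, -0, 1.523, -0.085], TCP at [177.749, 573.071, 231.292] pointing down, gripper open.
Joint ranges: [-2.96, 2.96], [-0.89, 2.26], [0.02, 2.5], [-1.34, 4.48], [0, 2.73], [-2.66, 2.66]. Speed limits (rad/s): [2.39, 2.39, 2.79, 3.14, 3.14, 3.14].

### API

Orientations are given as [roll, pitch, yaw] about the fixed x, y, z axes, in that order (R = Rz(yaw) Ry(pitch) Rx(roll)).
In Python, from station import manip, imaging, ticket gives the robot as it stands. The module is installed in compiled form; this text tells all that it offers.
- The arm moves only by the tool play_rows, never from a script. Its argument "motion" is a list of rows, each a list of 3 entries, a list of its own where there are three numbers: the turn, a rotation vector about the tool's x, y, z in rad, then the shift along the tool's x, y, z in cm, then the opening, from 0 (shut) to 1 (fully open). A call has exactly 5 rows; each row is the pose to reach, as a shift and turn from the pose commanded when the call began, along the tool's axes at that moment; what a row does not reach only later rows make up. A row lasts 1/8 s, in which the tool goes at most 62.5 mm and 10.7 degrees, less where a joint would pass 70% of its speed; a pose out of reach is approached as far as the arm can. A call with a gripper value outside its range is refused whole. The fingers move at their own pace and stop on an object; the grip force is fixed at half the most. Time passes only in rows, so rows that repeat a pose let the fingers close, or fill a call up. It gives the time, the measured TCP pose, the force, the opening and the grip force at its end, in the units of the state.
- manip.state(): the state, without advancing time (a new reading comes with each control period).
- imaging.capture(name): name is "scene" or "top" or "wrist"; returns a dict with "frame" (400x640x3 uint8, red, green, blue), "mtx" (3x3 intrinsics, pixels), "extrinsics" (4x4, takes a point from camera to world coordinates). Camera axes: x right, y down, z forward; pixel columns grow to the right and rows downward; lengths in mm; the calibration is good to about 2 mm. A picture is of the moment at which its call begins. There is no depth.
- ticket.finish_job(): hands the job in; it is judged then, once.
Trained networks look in a picture, given as the dict that the camera call returned (one of the last four; its "shot" number tells which), for a name from the list of things; names that differ only in an ending like _2 or _b are one class to them, and where a whole thing is asked for, a point or a joint stands for the part that bears it (a point fixed in the world has none). Each returns a list of dicts, best first, with "confidence" (0 to 1); they miss things now and then, are a little off and sometimes report something else, mostly with a low value. They report only what shows in the picture. A call takes as long as a camera call. They do not tell look-alikes from the thing itself.
- imaging.masks_of(label, picture): "pixels" (400x640 bool, what is visible of it).
- imaging.landmark_of(label, picture): "centre" ([x, y, z] in mm, in world coordinates, good to about 4 mm: a listed point, or the origin of a listed thing).
The state is a dict: "time": time; "joint_pos": joint angles; "joint_velocities": joint speeds; "joint_torque": joint torques, N m; "tcp_pos": TCP position; "eef_rot": TCP orientation; "ft_force": force on the tool from outside, world axes, zero at the start; "moment": the same for the moment, N m; "grip_width": opening from 0.0 (shut) to 1.0 (fully open); "finger_force": force on a finger pad.
Only numpy, scipy, OpenCV 4.12 (cv2) and the standard library are available. Lean on these libraries where they do the work, as an engineer would, in place of code of your own. Each camera call takes 0.05 s, during which the arm holds its last target. There are 200 camera calls.

## Working session

There is one attempt and no reset: what is moved stays moved. The work goes in short steps, Python scripts to look and compute and a tool call to move; the robot and the scene stay as the last step left them, time stands still between calls to the robot, and variables do not carry over. Pictures are saved under pics/ and viewed, at most 10 in all, crops included, and the job is handed in when it is done.

Besides the shell and the picture viewer there is one more tool, called after "Call:" as name(argument=value, ...) on one line, values as JSON. play_rows: Moves the arm, as the interface text tells. Its arguments: {"type":"object","properties":{"motion":{"type":"array"}},"required":["motion"]}

```bash
mkdir -p pics
cat > h.py <<'E'
import numpy as np, cv2
from station import manip, imaging, ticket
def save(p,n): cv2.imwrite('pics/'+n+'.png', p['frame'][:,:,::-1])
def lm(l,p,k=3):
    for d in imaging.landmark_of(l,p)[:k]: print(l, np.round(d['centre'],1), round(d['confidence'],2))
def proj(P,p):
    E=np.linalg.inv(p['extrinsics']); c=E[:3,:3]@np.array(P,float)+E[:3,3]; u=p['mtx']@c; return u[:2]/u[2]
def ray(px,p,z):
    E=p['extrinsics']; d=E[:3,:3]@np.linalg.inv(p['mtx'])@np.array([px[0],px[1],1.]); o=E[:3,3]; return o+d*(z-o[2])/d[2]
E
python3 - <<'E'
from h import *
t=imaging.capture('top'); s=imaging.capture('scene')
for l in ['knob','grip_bar','pointer_tip','warmer','shaft_top','on_mark','shaft_foot']:
    for n,p in(('top',t),('scene',s)): print(n,end=' ');lm(l,p); print()
for l in ['formula_tub','sleeve','espresso_cup','funnel','spoon','bottle_cap']: lm(l,t,1)
cv2.imwrite('pics/a.png', np.vstack([t['frame'],s['frame']])[:,:,::-1][:, :, :]) if 0 else None
save(t,'t0'); save(s,'s0'); print(manip.state())
E
```

```text
top knob [ 514.6 -253.2   -1.9] 0.69
knob [ 428.8 -246.9   -1.1] 0.61
knob [ 595.7 -264.7    2.8] 0.52

scene knob [ 598.  -267.4   -1.6] 0.84
knob [ 423.7 -245.1   -0.7] 0.77
knob [ 516.2 -243.8   -2.8] 0.74

top grip_bar [ 515.  -252.7   44.8] 0.73
grip_bar [364.1 -39.8   3.5] 0.53
grip_bar [ 598.  -259.3   43.2] 0.49

scene grip_bar [ 514.5 -244.8   47.4] 0.82
grip_bar [ 425.3 -249.4   48.3] 0.72
grip_bar [ 596.8 -259.8   44.5] 0.72

top pointer_tip [ 401.5 -241.8   21.5] 0.61
pointer_tip [ 620.2 -251.3   20.3] 0.55
pointer_tip [ 497.  -269.8   20.2] 0.51

scene pointer_tip [ 499.2 -264.6   20.8] 0.71
pointer_tip [ 620.6 -248.3   24.3] 0.69
pointer_tip [ 400.9 -240.3   16.1] 0.49

top warmer [519.   93.7  -5.2] 0.71
warmer [ 468.4 -412.1    2.6] 0.57

scene warmer [513.5  98.2  -0. ] 0.76

top shaft_top [515.9  97.4  76. ] 0.94

scene shaft_top [512.6 101.1  77.9] 0.58
shaft_top [479.5 101.4  60.9] 0.25

top on_mark [482.7 105.2  63.5] 0.85
on_mark [738.6 195.    8.4] 0.37

scene on_mark [479.6 102.3  60.3] 0.88

top shaft_foot [517.  98.  57.] 0.93

scene shaft_foot [518.4 100.8 
[... 198 characters left out ...]
 0.73
{'time': 1.1, 'joint_pos': array([ 1.18458200e+00,  1.30403635e-01,  1.48819546e+00, -3.88859659e-06,
        1.52296876e+00, -8.54028926e-02]), 'joint_velocities': array([-0.00250803,  0.00044702, -0.00080791,  0.00036037,  0.00072312,
        0.00191329]), 'joint_torque': array([ 2.96806138e-04, -5.69322360e+01, -5.00878537e+01, -1.46842676e-04,
        1.21427769e-03, -2.02906381e-05]), 'tcp_pos': array([177.76542517, 573.07966256, 231.29254136]), 'eef_rot': array([3.14156828e+00, 5.98524671e-06, 2.84078141e+00]), 'ft_force': array([ 0.01723445, -0.37551058, -0.2803502 ]), 'moment': array([ 0.01939185,  0.00052334, -0.01473211]), 'finger_force': 0.0, 'grip_width': 1.000175511398983}
```

View top.

View pics/t0.png

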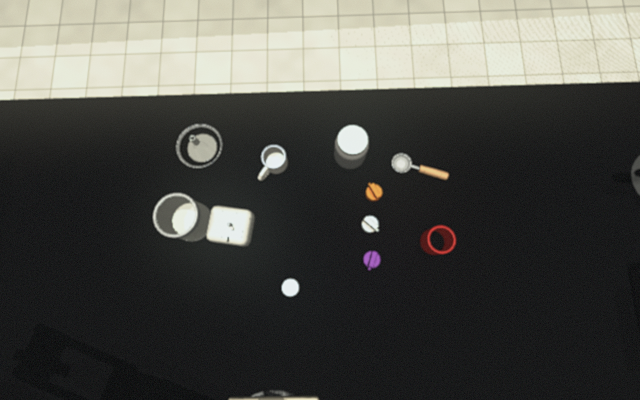

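View pics/s0.png

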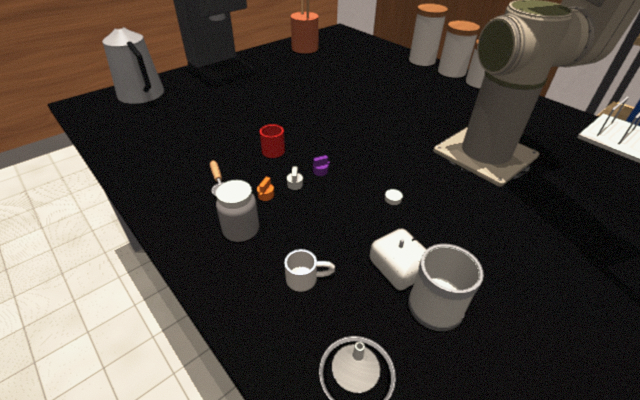

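The top view shows the aluminium knob at (370,225) between an orange one (374,191) and a purple one (372,260), with the warmer deck at (230,227). I'll move over the warmer, then to the knob.

```bash
cat >> h.py <<'E'
from scipy.spatial.transform import Rotation as R
def go(pos,yaw,frm=None):
    s=manip.state(); p,e=(s['tcp_pos'],s['eef_rot']) if frm is None else frm
    A=R.from_euler('xyz',e); B=R.from_euler('xyz',[np.pi,0,yaw])
    print('turn',np.round((A.inv()*B).as_rotvec(),4),'shift',np.round(A.inv().apply(np.array(pos)-p)/10,2))
E
python3 -c "
from h import *
go([490,95,290],1.0)"
```

```text
turn [ 0.     -0.      1.8408] shift [-43.99 -36.41  -5.87]
```

Call:
play_rows(motion=[[[0, 0, 0.18], [-4.4, -3.6, -0.6], 1], [[0, 0, 0.36], [-8.8, -7.3, -1.2], 1], [[0, 0, 0.54], [-13.2, -10.9, -1.8], 1], [[0, 0, 0.72], [-17.6, -14.6, -2.4], 1], [[0, 0, 0.9], [-22, -18.2, -2.9], 1]])

```text
time: 1.72
tcp_pos: [334.7, 332.5, 260.8]
eef_rot: [3.141, -0.0, 1.935]
ft_force: [0.2, 0.5, 0.5]
grip_width: 1.001
finger_force: 0.0
```

```bash
python3 -c "
from h import *
go([490,95,290],1.0)"
```

```text
turn [ 8.000e-04 -6.000e-04  9.351e-01] shift [-27.72   6.05  -2.92]
```

Call:
play_rows(motion=[[[0, 0, 0.18], [-5.5, 1.2, -0.6], 1], [[0, 0, 0.36], [-11, 2.4, -1.2], 1], [[0, 0, 0.54], [-16.5, 3.6, -1.8], 1], [[0, 0, 0.72], [-22, 4.8, -2.4], 1], [[0, 0, 0.9], [-27.6, 6, -2.9], 1]])

```text
time: 2.35
tcp_pos: [490.6, 96.8, 289.9]
eef_rot: [3.141, -0.001, 1.035]
ft_force: [1.2, 0.2, -0.6]
grip_width: 1.0
finger_force: 0.0
```

```bash
python3 -c "
from h import *
p=imaging.capture('wrist'); save(p,'w1')
print(p['extrinsics'].round(2))
for l in ['shaft_top','shaft_foot','on_mark','warmer']: lm(l,p,2)
go([470,-220,250],0.81)"
```

```text
[[ 8.6000e-01 -4.9000e-01 -1.3000e-01  5.2470e+02]
 [-5.1000e-01 -8.3000e-01 -2.3000e-01  1.5455e+02]
 [ 0.0000e+00  2.7000e-01 -9.6000e-01  4.3109e+02]
 [ 0.0000e+00  0.0000e+00  0.0000e+00  1.0000e+00]]
shaft_top [518.9  99.9  74.9] 0.57
shaft_foot [519.2  99.4  59.3] 0.87
on_mark [484.  109.4  63.3] 0.59
on_mark [360.7 -43.3  -5.9] 0.46
turn [-6.000e-04 -1.000e-04  2.311e-01] shift [-28.47  14.41   3.9 ]
```

View pics/w1.png

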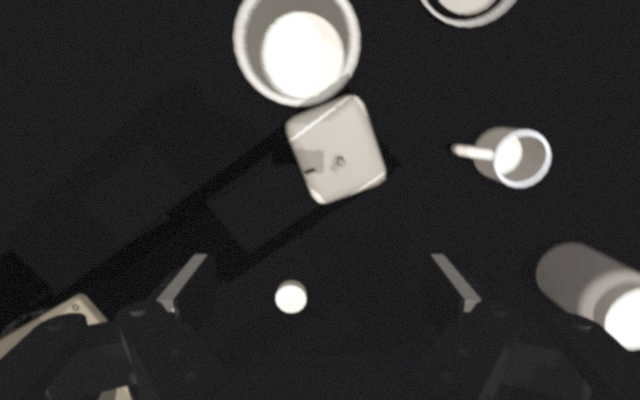

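The wrist view shows the shaft at (340,161) with the mark at (309,171). Next: the knob.

Call:
play_rows(motion=[[[0, 0, 0.05], [-5.4, 2.7, 0.6], 1], [[0, 0, 0.1], [-10.8, 5.4, 1.2], 1], [[0, 0, 0.15], [-16.2, 8.1, 2.2], 1], [[0, 0, 0.2], [-21.6, 10.8, 3.2], 1], [[0, 0, 0.22], [-27, 13.5, 4.5], 1]])

```text
time: 3.22
tcp_pos: [469.8, -202.9, 244.5]
eef_rot: [3.141, -0.001, 0.823]
ft_force: [0.3, -0.2, -1.2]
grip_width: 1.002
finger_force: 0.0
```

```bash
python3 -c "
from h import *
go([515,-249,150],0.81)"
```

```text
turn [ 0.0011 -0.0008  0.0135] shift [-0.32  6.44  9.45]
```

Call:
play_rows(motion=[[[0, 0, 0], [-0.1, 2.2, 3.2], 0.8], [[0, 0, 0.01], [-0.2, 4.4, 6.4], 0.7], [[0, 0, 0.01], [-0.3, 6.4, 9.4], 0.6], [[0, 0, 0.01], [-0.3, 6.4, 9.4], 0.6], [[0, 0, 0.01], [-0.3, 6.4, 9.4], 0.6]])

```text
time: 3.85
tcp_pos: [514.9, -247.3, 151.3]
eef_rot: [3.141, -0.0, 0.813]
ft_force: [0.0, -0.3, 0.7]
grip_width: 0.597
finger_force: 0.0
```

```bash
python3 -c "
from h import *
p=imaging.capture('wrist'); save(p,'w2')
for l in ['knob','grip_bar','pointer_tip','keyway']: lm(l,p,2)
for P in ([515,-249,46],[498,-267,22],[515,-249,24]): print(proj(P,p))
m=imaging.masks_of('knob',p)
for d in m[:3]:
    ys,xs=np.nonzero(d['pixels']); print(xs.mean(),ys.mean(),xs.min(),xs.max(),ys.min(),ys.max(),d['confidence'])
np.savez('w2.npz',**{k:p[k] for k in('frame','mtx','extrinsics')})
"
```

```text
knob [ 516.1 -247.4    2.4] 0.92
knob [ 596.4 -263.5    1.5] 0.82
grip_bar [ 514.  -242.3   44.8] 0.57
pointer_tip [ 495.9 -265.5   23.8] 0.78
keyway [ 504.5 -262.4   -1.2] 0.96
keyway [ 612.4 -255.1   -5.8] 0.74
[320.08989092 201.59950686]
[319.93926545 222.5119346 ]
[319.95068462 194.34298398]
248.2322880371661 246.4541231126597 221 270 231 273 0.82
```

View pics/w2.png

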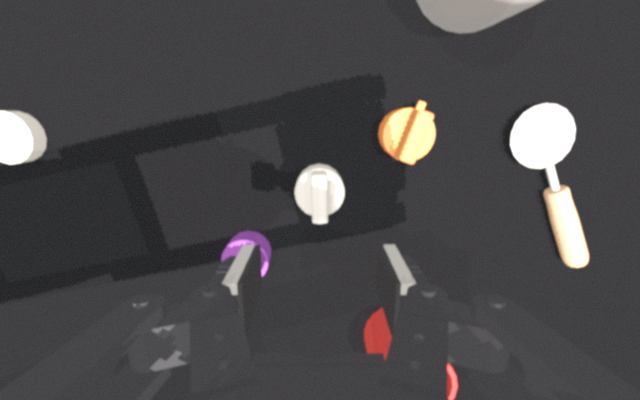

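The knob sits at (320,191) with its pointer at (320,222), close to the projected estimates. I'll check it in a zoom.

```bash
python3 -c "
import cv2;f=cv2.imread('pics/w2.png')[150:235,265:375];cv2.imwrite('pics/w2c.png',cv2.resize(f,None,fx=7,fy=7,interpolation=cv2.INTER_CUBIC))"
```

```text
(no output)
```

View pics/w2c.png

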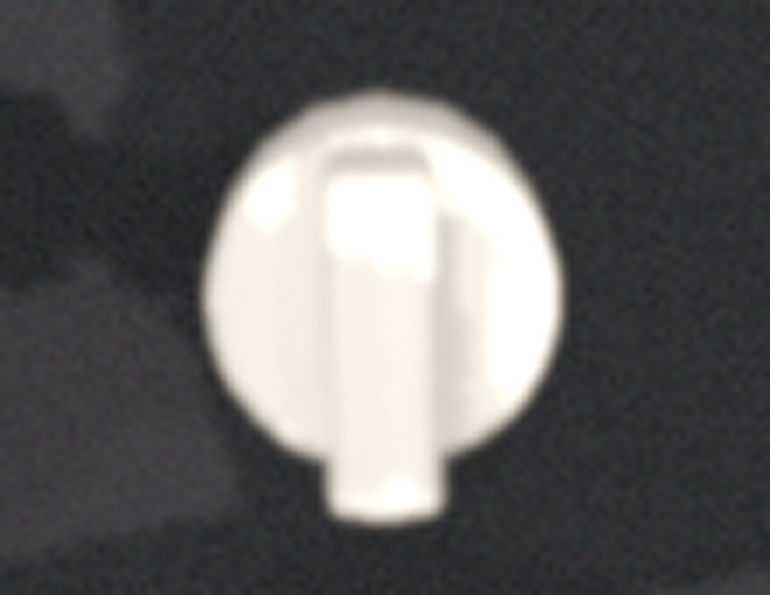

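```bash
python3 -c "
from h import *
p=np.load('w2.npz')
a=ray([319.5,174.3],p,46); b=ray([320,223.3],p,46); print(a,b,(a+b)/2,np.linalg.norm(a-b), np.arctan2(*(b-a)[1::-1]))
print(ray([319.7,192.5],p,24)); print(proj([515,-249,24],p))
s=manip.state(); print(s['tcp_pos'],s['eef_rot'])
go([514,-248,27],0.81)"
```

```text
[ 528.91341232 -233.63635337   46.        ] [ 503.18687526 -261.41116442   46.        ] [ 516.05014379 -247.52375889   46.        ] 37.85888057006781 -2.3179286480965757
[ 515.90820799 -247.74321328   24.        ]
[319.95068462 194.34298398]
[ 514.90052317 -248.51963217  151.59878135] [ 3.13969502e+00 -4.63939030e-04  8.11268226e-01]
turn [ 0.0019 -0.0005  0.0013] shift [-0.03 -0.12 12.46]
```

Call:
play_rows(motion=[[[0, 0, 0.01], [0.14, 0, 3.5], 0.6], [[0, 0, 0.01], [0.14, 0, 7.5], 0.6], [[0, 0, 0.01], [0.14, 0, 10.5], 0.6], [[0, 0, 0.01], [0.14, 0, 12.3], 0.6], [[0, 0, 0.01], [0.14, 0, 12.3], 0.6]])

```text
time: 4.78
tcp_pos: [514.6, -247.1, 26.3]
eef_rot: [-3.139, 0.001, 0.801]
ft_force: [0.2, -0.1, 0.2]
grip_width: 0.6
finger_force: 0.0
```

Call:
play_rows(motion=[[[0, 0, 0], [0, 0, 0], 0], [[0, 0, 0], [0, 0, 0], 0], [[0, 0, 0], [0, 0, 0], 0], [[0, 0, 0], [0, 0, 0], 0], [[0, 0, 0], [0, 0, 0], 0]])

```text
time: 5.4
tcp_pos: [516.6, -248.3, 29.0]
eef_rot: [3.139, -0.001, 0.801]
ft_force: [-0.6, 0.1, 5.5]
grip_width: 0.121
finger_force: 59.5
```

Call:
play_rows(motion=[[[0, 0, 0], [0, 0, -1.5], 0], [[0, 0, 0], [0, 0, -4], 0], [[0, 0, 0], [0, 0, -7.5], 0], [[0, 0, 0], [0, 0, -11], 0], [[0, 0, 0], [0, 0, -13], 0]])

```text
time: 6.02
tcp_pos: [516.3, -248.1, 160.4]
eef_rot: [3.138, -0.001, 0.801]
ft_force: [-0.3, 0.4, -0.4]
grip_width: 0.126
finger_force: 58.7
```

```bash
python3 -c "
from h import *
go([472,44,155],0.9)"
```

```text
turn [ 0.0033 -0.0006 -0.0992] shift [ 17.89 -23.51   0.48]
```

Call:
play_rows(motion=[[[0, 0, -0.02], [3.2, -4.2, 0], 0], [[0, 0, -0.04], [6.6, -8.7, 0], 0], [[0, 0, -0.06], [10, -13.2, 0], 0], [[0, 0, -0.08], [13.4, -17.7, 0.2], 0], [[0, 0, -0.1], [16.4, -21.6, 0.4], 0]])

```text
time: 6.65
tcp_pos: [473.6, 22.4, 153.2]
eef_rot: [-3.141, 0.0, 0.902]
ft_force: [2.4, 0.6, -1.4]
grip_width: 0.124
finger_force: 58.8
```

Call:
play_rows(motion=[[[0, 0, 0], [1, -1.4, 0], 0], [[0, 0, 0], [1.6, -2.1, 0], 0], [[0, 0, 0], [1.6, -2.1, 0], 0], [[0, 0, 0], [1.6, -2.1, 0], 0], [[0, 0, 0], [1.6, -2.1, 0], 0]])

```text
time: 7.28
tcp_pos: [468.2, 45.2, 153.3]
eef_rot: [3.142, 0.0, 0.899]
ft_force: [-0.1, 0.7, 0.1]
grip_width: 0.123
finger_force: 58.8
```

```bash
python3 -c "
from h import *
p=imaging.capture('wrist'); save(p,'w3')
for l in ['shaft_top','shaft_foot','on_mark','warmer','grip_bar','pointer_tip']: lm(l,p,2)
q=proj([517,99,70],p).astype(int); print(q, proj([472,44,160],p))
np.savez('w3.npz',**{k:p[k] for k in('frame','mtx','extrinsics')})
x0,y0=q-[66,50]; x0=max(x0,0);y0=max(y0,0)
f=p['frame'][y0:y0+100,x0:x0+132,::-1]; print(x0,y0); cv2.imwrite('pics/w3c.png',cv2.resize(f,None,fx=6,fy=6,interpolation=cv2.INTER_CUBIC))
s=manip.state(); print(s['tcp_pos'],s['eef_rot'])
"
```

```text
shaft_top [519.7  99.9  76.4] 0.63
shaft_foot [517.2  98.9  60.4] 0.71
on_mark [483.5 106.3  60.2] 0.66
warmer [ 5.155e+02  9.760e+01 -2.000e-01] 0.57
grip_bar [468.1  47.1 171.2] 0.87
pointer_tip [452.   25.  147.2] 0.74
[325  97] [327.14794284 265.43002028]
259 47
[468.00665535  46.00721461 153.27061465] [-3.14156108e+00  5.23873058e-05  9.00636524e-01]
```

View pics/w3c.png

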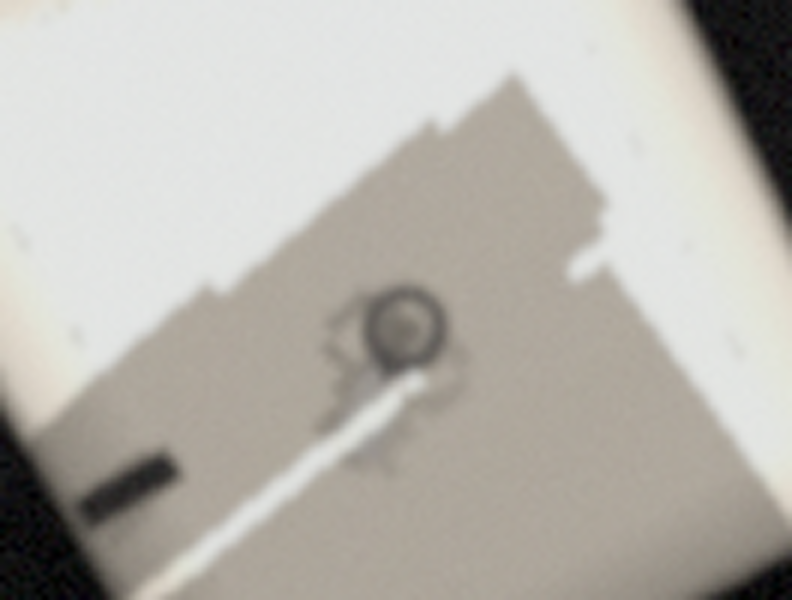

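```bash
python3 -c "
from h import *
p=np.load('w3.npz')
c=lambda x,y:(x/6+259-.4,y/6+47-.4)
s=ray(c(403,327),p,78.5); m=ray(c(128,489),p,63); print(s,m,s-m,np.hypot(*(s-m)[:2]), np.arctan2(*(m-s)[1::-1]))
a=ray(c(83,512),p,63);b=ray(c(175,465),p,63);print('rib',np.linalg.norm(a-b),np.arctan2(*(a-b)[1::-1]))
for px in ((357,447),(390,470),(325,425),(375,465),(340,435)):
  k=ray(c(*px),p,68); print(px,k-s,np.hypot(*(k-s)[:2]),np.arctan2(*(k-s)[1::-1]))
f=p['frame']; 
for l in ([319.5,174.3],): pass
cv2.imwrite('pics/w3k.png',cv2.resize(cv2.convertScaleAbs(f[195:330,240:420,::-1]),None,fx=4,fy=4,interpolation=cv2.INTER_CUBIC))
g=f[90:135,300:345].astype(float)[:,:,::-1]; g=np.clip((g-90)*2.6,0,255).astype('uint8'); g=cv2.resize(g,None,fx=12,fy=12,interpolation=cv2.INTER_CUBIC)
h=cv2.resize(f[225:330,280:400,::-1],None,fx=4,fy=4,interpolation=cv2.INTER_CUBIC)
h=cv2.copyMakeBorder(h,0,max(0,540-h.shape[0]),0,0,cv2.BORDER_CONSTANT)
cv2.imwrite('pics/w3m.png',np.hstack([g[:,140:400],h[:540]]))
"
```

```text
[515.51705262  97.60708649  78.5       ] [481.52387901 102.97957453  63.        ] [33.99317361 -5.37248804 15.5       ] 34.41510539989193 2.9848431124415
rib 11.497708921633507 2.9281715928599117
(357, 447) [-11.25205463  -6.67318953 -10.5       ] 13.08205610274344 -2.606288696222496
(390, 470) [ -9.97087374 -10.77788445 -10.5       ] 14.682680828886484 -2.317319675428619
(325, 425) [-12.5070503   -2.74028743 -10.5       ] 12.803729240566247 -2.9259015180998116
(375, 465) [-10.91012604  -9.35890208 -10.5       ] 14.374279053539095 -2.4325773332478686
(340, 435) [-11.89927043  -4.55561006 -10.5       ] 12.741515598788613 -2.7759594930973894
```

View pics/w3m.png

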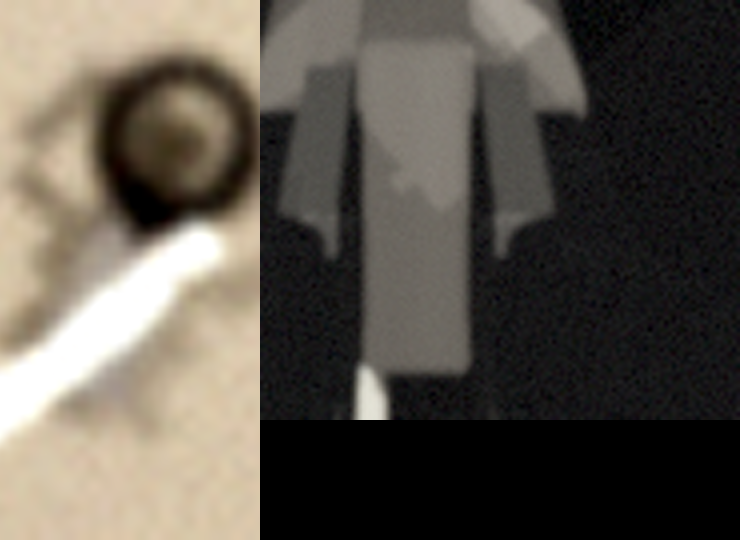

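```bash
python3 -c "
from h import *
p=np.load('w3.npz')
for z in (170,171.5,173):
  a=ray((318.4,235.1),p,z);b=ray((318.6,317.1),p,z); print(z,a,b,np.linalg.norm(a-b),(a+b)/2,np.arctan2(*(b-a)[1::-1]))
f=p['frame'];print(proj([468,46,134.3],p))
s=manip.state(); print(s['tcp_pos'],s['eef_rot'])
t=imaging.capture('top')
for l in ['shaft_top','on_mark','grip_bar']: lm(l,t,1)
"
```

```text
170 [480.11362343  60.25294556 170.        ] [457.52159624  31.69765754 170.        ] 36.41159384906987 [468.81760984  45.97530155 170.        ] -2.240128591086612
171.5 [480.47392776  60.706414   171.5       ] [458.15429444  32.49541937 171.5       ] 35.97257634707255 [469.3141111   46.60091668 171.5       ] -2.2401285910866116
173 [480.83423208  61.15988243 173.        ] [458.78699264  33.2931812  173.        ] 35.53355884507527 [469.81061236  47.22653181 173.        ] -2.2401285910866124
[317.1742443  244.25079297]
[468.00665535  46.00721461 153.27061465] [-3.14156108e+00  5.23873058e-05  9.00636524e-01]
shaft_top [514.9  97.4  57.7] 0.55
grip_bar [ 428.6 -249.3   42.9] 0.62
```

View pics/w3k.png

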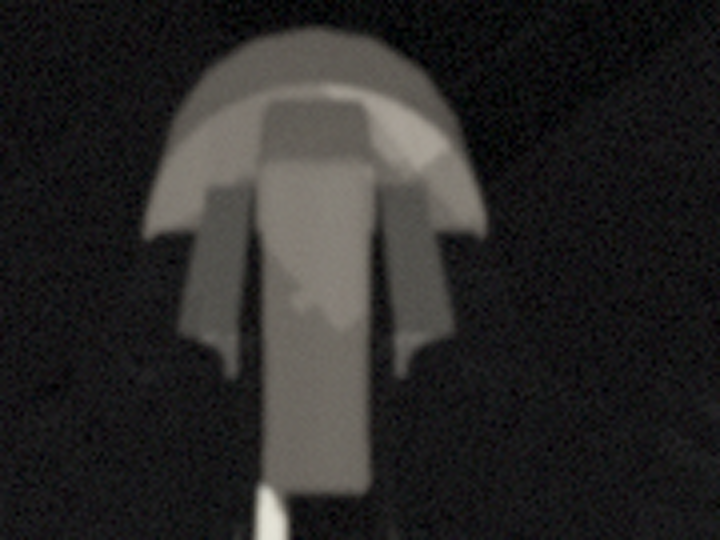

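The crop shows the knob held by its bar, top face from (315,160) to (317,492). Its length came out about 2 mm short, so I'll check the tilt with PnP.

```bash
python3 -c "
from h import *
p=np.load('w3.npz')
# tool-x side end is knob -x ; image left = ? use knob frame
px=np.array([(257,160),(374,160),(372,492),(263,492),(262,100),(367,100)],float)/4+[240-.4,195-.4]
for sg in (1,-1):
  ob=np.array([(-19,-6*sg,46),(-19,6*sg,46),(19,6*sg,46),(19,-6*sg,46),(-19,-6*sg,24),(-19,6*sg,24)],float)
  ok,r,t=cv2.solvePnP(ob,px,p['mtx'],None)
  e=cv2.projectPoints(ob,r,t,p['mtx'],None)[0][:,0]-px
  E=p['extrinsics']; Rw=E[:3,:3]@cv2.Rodrigues(r)[0]
  print('origin',E[:3,:3]@t[:,0]+E[:3,3],'rpy',R.from_matrix(Rw).as_euler('xyz'),np.abs(e).max())
  P=(R.from_euler('z',-2.24).apply(ob)+[468.3,46.3,126.3]); print(np.round([ (proj(q,p)-x) for q,x in zip(P,px)],1).tolist())
"
```

```text
origin [465.53175378  42.02925896 117.62471761] rpy [-0.00477719 -0.0392054  -2.23721269] 0.4647688098364142
[[-2.8, 0.9], [-0.6, 0.9], [-0.8, 4.6], [-2.8, 4.7], [-1.6, -2.1], [-0.8, -2.2]]
origin [554.46192416 153.69690642 471.19174426] rpy [-3.13681546  0.0392054   0.90437996] 0.46476880875610505
[[28.7, 0.9], [-32.1, 0.9], [-30.1, 4.7], [26.4, 4.6], [25.5, -2.2], [-27.9, -2.1]]
```

Call:
play_rows(motion=[[[0, 0, 0], [2.5, 0.15, 0], 0], [[0, 0, 0], [5, 0.3, 0.6], 0], [[0, 0, 0], [6.86, 0.45, 1.8], 0], [[0, 0, 0], [6.86, 0.45, 3.2], 0], [[0, 0, 0], [6.86, 0.45, 4], 0]])

```text
time: 8.45
tcp_pos: [513.0, 96.7, 111.8]
eef_rot: [-3.14, 0.002, 0.901]
ft_force: [-0.7, 0.3, -0.0]
grip_width: 0.121
finger_force: 58.8
```

```bash
python3 -c "
from h import *
for n in ('scene','top'):
  p=imaging.capture(n); 
  q=proj([515,97.5,85],p).astype(int); x0,y0=q-[33,40]; f=p['frame'][y0:y0+67,x0:x0+66,::-1]
  cv2.imwrite('pics/v_%s.png'%n,cv2.resize(f,(396,402),interpolation=cv2.INTER_CUBIC)); print(n,x0,y0)
  np.savez('v_%s.npz'%n,**{k:p[k] for k in('frame','mtx','extrinsics')})
  for l in('grip_bar','shaft_top'): lm(l,p,1)
cv2.imwrite('pics/v.png',np.hstack([cv2.imread('pics/v_scene.png'),cv2.imread('pics/v_top.png')]))
for i in range(2): s=manip.state(); print(s['tcp_pos'],s['eef_rot'],s['ft_force'])
"
```

```text
scene 368 196
grip_bar [ 426.5 -251.7   47.3] 0.82
shaft_top [514.7 102.3  77.2] 0.84
top 195 183
grip_bar [ 600.2 -261.9   47.7] 0.74
shaft_top [514.5  96.2  78.8] 0.71
[514.38658844  96.78884657 113.95603374] [ 3.14085232e+00 -6.50952942e-04  9.00329345e-01] [ 0.46276272  0.01411039 -0.38951073]
[514.38658844  96.78884657 113.95603374] [ 3.14085232e+00 -6.50952942e-04  9.00329345e-01] [ 0.46276272  0.01411039 -0.38951073]
```

View pics/v.png

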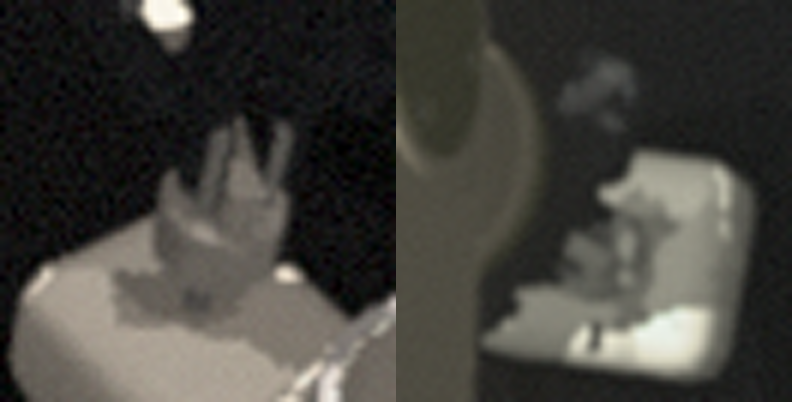

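```bash
python3 -c "
from h import *
p=np.load('v_scene.npz')
for P in ([514.4,96.8,87],[514.4,96.8,111],[515.5,97.6,60],[515.5,97.6,78.5]): print(P,(proj(P,p)-[368,196])*6)
"
```

```text
[514.4, 96.8, 87] [203.70988967 239.53245154]
[514.4, 96.8, 111] [216.00665182 188.68845283]
[515.5, 97.6, 60] [190.24725386 297.11535774]
[515.5, 97.6, 78.5] [199.2265043  260.02106106]
```

Call:
play_rows(motion=[[[0, 0, 0], [0, 0, 0.4], 0], [[0, 0, 0], [0, 0, 0.7], 0], [[0, 0, 0], [0, 0, 0.8], 0], [[0, 0, 0], [0, 0, 0.9], 0], [[0, 0, 0], [0, 0, 0.9], 0]])

```text
time: 9.38
tcp_pos: [514.1, 97.1, 104.2]
eef_rot: [-3.141, 0.0, 0.901]
ft_force: [0.0, -0.1, -1.5]
grip_width: 0.123
finger_force: 58.8
```

Call:
play_rows(motion=[[[0, 0, 0], [0, 0, 0.05], 0], [[0, 0, 0], [0, 0, 0.1], 0], [[0, 0, 0], [0, 0, 0.15], 0], [[0, 0, 0], [0, 0, 0.2], 0], [[0, 0, 0], [0, 0, 0.2], 0]])

```text
time: 10.0
tcp_pos: [514.1, 97.1, 102.2]
eef_rot: [-3.142, 0.0, 0.901]
ft_force: [-0.1, 0.1, -0.3]
grip_width: 0.122
finger_force: 58.8
```

No contact yet; it is past the shaft top. Continuing down.

Call:
play_rows(motion=[[[0, 0, 0], [0, 0, 0.1], 0], [[0, 0, 0], [0, 0, 0.2], 0], [[0, 0, 0], [0, 0, 0.3], 0], [[0, 0, 0], [0, 0, 0.4], 0], [[0, 0, 0], [0, 0, 0.4], 0]])

```text
time: 10.62
tcp_pos: [514.1, 97.1, 98.2]
eef_rot: [-3.141, 0.0, 0.901]
ft_force: [0.5, -0.1, -1.6]
grip_width: 0.122
finger_force: 58.8
```

Call:
play_rows(motion=[[[0, 0, 0], [0, 0, 0.05], 0], [[0, 0, 0], [0, 0, 0.1], 0], [[0, 0, 0], [0, 0, 0.15], 0], [[0, 0, 0], [0, 0, 0.2], 0], [[0, 0, 0], [0, 0, 0.2], 0]])

```text
time: 11.25
tcp_pos: [514.3, 97.1, 96.7]
eef_rot: [3.141, -0.0, 0.901]
ft_force: [-1.0, -0.1, 3.2]
grip_width: 0.121
finger_force: 59.5
```

Call:
play_rows(motion=[[[0, 0, 0], [0, 0, 0.03], 0], [[0, 0, 0], [0, 0, 0.05], 0], [[0, 0, 0], [0, 0, 0.05], 0], [[0, 0, 0], [0, 0, 0.05], 0], [[0, 0, 0], [0, 0, 0.05], 0]])

```text
time: 11.88
tcp_pos: [514.4, 97.1, 96.5]
eef_rot: [3.141, -0.001, 0.901]
ft_force: [-2.3, 1.5, 6.6]
grip_width: 0.124
finger_force: 59.9
```

Call:
play_rows(motion=[[[0, 0, 0.05], [0, 0, 0.04], 0], [[0, 0, 0.1], [0, 0, 0.04], 0], [[0, 0, 0.15], [0, 0, 0.04], 0], [[0, 0, 0.2], [0, 0, 0.04], 0], [[0, 0, 0.2], [0, 0, 0.04], 0]])

```text
time: 12.5
tcp_pos: [515.0, 96.6, 96.3]
eef_rot: [3.14, -0.001, 0.7]
ft_force: [-0.6, -3.0, 6.2]
grip_width: 0.124
finger_force: 59.8
```

Call:
play_rows(motion=[[[0, 0, 0.04], [0, 0, 0.03], 0], [[0, 0, 0.08], [0, 0, 0.03], 0], [[0, 0, 0.12], [0, 0, 0.03], 0], [[0, 0, 0.15], [0, 0, 0.03], 0], [[0, 0, 0.15], [0, 0, 0.03], 0]])

```text
time: 13.12
tcp_pos: [514.2, 97.1, 95.0]
eef_rot: [3.142, -0.0, 0.551]
ft_force: [0.7, -0.2, -0.6]
grip_width: 0.128
finger_force: 58.9
```

The force vanished at yaw 0.55: the keyway is over the key. Lowering.

Call:
play_rows(motion=[[[0, 0, 0], [0, 0, 0.1], 0], [[0, 0, 0], [0, 0, 0.2], 0], [[0, 0, 0], [0, 0, 0.3], 0], [[0, 0, 0], [0, 0, 0.4], 0], [[0, 0, 0], [0, 0, 0.4], 0]])

```text
time: 13.75
tcp_pos: [514.1, 97.1, 91.0]
eef_rot: [-3.142, -0.0, 0.551]
ft_force: [2.1, 0.6, -1.4]
grip_width: 0.122
finger_force: 58.8
```

Call:
play_rows(motion=[[[0, 0, 0], [0, 0, 0.08], 0], [[0, 0, 0], [0, 0, 0.16], 0], [[0, 0, 0], [0, 0, 0.23], 0], [[0, 0, 0], [0, 0, 0.28], 0], [[0, 0, 0], [0, 0, 0.28], 0]])

```text
time: 14.38
tcp_pos: [514.3, 97.1, 89.0]
eef_rot: [3.141, -0.0, 0.551]
ft_force: [-1.4, 0.5, 6.7]
grip_width: 0.123
finger_force: 59.8
```

Home at TCP z 89.0, 8 mm below the key-top contact. I'll refine the mark direction from earlier pictures before turning.

```bash
python3 -c "
from h import *
t=imaging.capture('top')
f=cv2.imread('pics/t0.png',0)
g=f[185:248,145:212]; b=(cv2.GaussianBlur(g,(3,3),0)>95).astype('uint8')
cs,_=cv2.findContours(b,cv2.RETR_EXTERNAL,cv2.CHAIN_APPROX_NONE)
c=max(cs,key=cv2.contourArea); e=cv2.fitEllipse(c); print(e, len(c))
w=ray((e[0][0]+145,e[0][1]+185),t,120); print('well',w)
for px in ((177,216),): print(ray(px,t,120))
for S in ([514.4,97.1],[515.9,97.5]):
  d=w[:2]-S; print(np.hypot(*d),np.arctan2(d[1],d[0])+np.pi/2)
# deck edges in w3
p=np.load('w3.npz'); G=cv2.cvtColor(p['frame'],cv2.COLOR_RGB2GRAY); L=cv2.createLineSegmentDetector().detect(G)[0][:,0]
for l in L:
  a=ray(l[:2],p,60);b=ray(l[2:],p,60); n=np.hypot(*(b-a)[:2])
  if n>25 and l[[1,3]].max()<170: print(l.round(0),a[:2].round(),b[:2].round(),n.round(),(np.arctan2(*(b-a)[1::-1])%(np.pi/2)).round(3))
"
```

```text
((30.124990463256836, 29.86896514892578), (43.3033447265625, 46.52307891845703), 50.049442291259766) 128
well [533.10247467 212.50532021 120.        ]
[530.36803487 208.0026305  120.        ]
116.91095112424858 2.9809304006503083
116.28477463786976 2.993113668861734
[556. 107. 638. 106.] [633.   0.] [676. -33.] 54.0 0.916
[638.   4. 571.  25.] [701.  23.] [664.  38.] 41.0 1.186
[407. 124. 349.  -2.] [550.  52.] [564. 136.] 85.0 1.398
[577.  52. 507.  57.] [659.  22.] [623.  47.] 44.0 0.966
[315.  -1. 241.  46.] [548. 148.] [495. 157.] 54.0 1.405
[321. 113. 282. 144.] [509.  94.] [475.  94.] 34.0 1.563
[284. 148. 332. 109.] [475.  91.] [516.  91.] 41.0 1.564
[360.  90. 390. 133.] [537.  89.] [537.  54.] 35.0 1.564
[296.  95. 330.  66.] [503. 113.] [531. 113.] 29.0 0.004
```

Call:
play_rows(motion=[[[0, 0, 0.08], [0, 0, -0.03], 0], [[0, 0, 0.18], [0, 0, -0.03], 0], [[0, 0, 0.28], [0, 0, -0.03], 0], [[0, 0, 0.38], [0, 0, -0.03], 0], [[0, 0, 0.4], [0, 0, -0.03], 0]])

```text
time: 15.05
tcp_pos: [515.0, 95.9, 89.1]
eef_rot: [3.139, -0.001, 0.149]
ft_force: [3.0, -5.7, 1.1]
grip_width: 0.121
finger_force: 59.1
```

Four independent estimates agree on 2.97–2.99 rad, so the final tool yaw is -0.16.

Call:
play_rows(motion=[[[0, 0, 0.08], [0, 0, 0], 0], [[0, 0, 0.16], [0, 0, 0], 0], [[0, 0, 0.24], [0, 0, 0], 0], [[0, 0, 0.315], [0, 0, 0], 0], [[0, 0, 0.315], [0, 0, 0], 0]])

```text
time: 15.68
tcp_pos: [514.6, 96.2, 89.0]
eef_rot: [3.14, -0.001, -0.164]
ft_force: [0.8, -5.1, 4.3]
grip_width: 0.123
finger_force: 59.5
```

```bash
python3 -c "
from h import *
s=manip.state(); print(s['tcp_pos'],s['eef_rot'],s['ft_force'],s['moment'])
p=imaging.capture('wrist'); save(p,'w5')
np.savez('w5.npz',**{k:p[k] for k in('frame','mtx','extrinsics')})
f=p['frame'][150:400,200:440,::-1]; cv2.imwrite('pics/w5c.png',cv2.resize(np.clip(f*1.3,0,255).astype('uint8'),None,fx=2.4,fy=2.4,interpolation=cv2.INTER_CUBIC))
"
```

```text
[514.55086263  96.21802117  89.01868839] [ 3.14032806e+00 -1.04078363e-03 -1.63926879e-01] [ 0.76809753 -5.07942348  4.34331654] [-1.03145246 -0.24998844  0.04199271]
```

View pics/w5c.png

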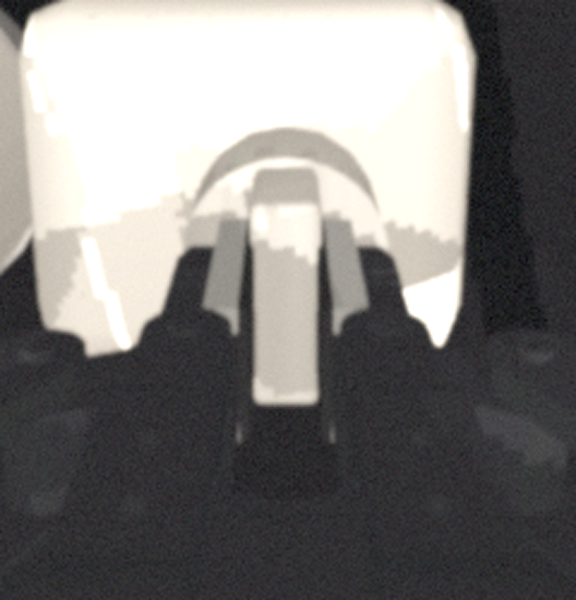

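The wrist view shows the knob flush on the deck, its bar (286,300) parallel to the deck sides. Releasing.

Call:
play_rows(motion=[[[0, 0, 0], [0, 0, -0.04], 0.14], [[0, 0, 0], [0, 0, -0.04], 0.2], [[0, 0, 0], [0, 0, -0.04], 0.3], [[0, 0, 0], [0, 0, -0.04], 0.4], [[0, 0, 0], [0, 0, -0.04], 0.4]])

```text
time: 16.35
tcp_pos: [514.0, 97.2, 88.8]
eef_rot: [-3.142, 0.0, -0.164]
ft_force: [0.6, 0.2, 0.3]
grip_width: 0.402
finger_force: 0.0
```

Call:
play_rows(motion=[[[0, 0, 0], [0, 0, -1], 0.4], [[0, 0, 0], [0, 0, -3], 0.4], [[0, 0, 0], [0, 0, -6], 0.4], [[0, 0, 0], [0, 0, -10], 0.4], [[0, 0, 0], [0, 0, -14], 0.4]])

```text
time: 16.98
tcp_pos: [514.0, 97.1, 231.0]
eef_rot: [-3.141, -0.001, -0.164]
ft_force: [1.0, 0.0, 0.1]
grip_width: 0.402
finger_force: 0.0
```

```bash
python3 -c "
from h import *
p=imaging.capture('wrist')
np.savez('w6.npz',**{k:p[k] for k in('frame','mtx','extrinsics')})
for l in('grip_bar','pointer_tip','on_mark','knob'): lm(l,p,1)
q=proj([500,98,80],p).astype(int);x0,y0=np.maximum(q-[60,45],0);print(x0,y0,q)
f=p['frame'][y0:y0+90,x0:x0+120,::-1]; cv2.imwrite('pics/w6c.png',cv2.resize(f,None,fx=6,fy=6,interpolation=cv2.INTER_CUBIC))
s=manip.state(); print(s['tcp_pos'],s['eef_rot'],s['ft_force'])
"
```

```text
grip_bar [516.1  96.4 105.1] 0.94
pointer_tip [484.8  99.1  82.2] 0.8
on_mark [485.2 106.6  63.3] 0.58
knob [515.9  94.3  60.3] 0.73
260 156 [320 201]
[514.04535298  97.08646119 229.0272135 ] [-3.14150964e+00 -1.64882765e-04 -1.64226559e-01] [-0.48219335  0.1776351  -0.31545816]
```

View pics/w6c.png

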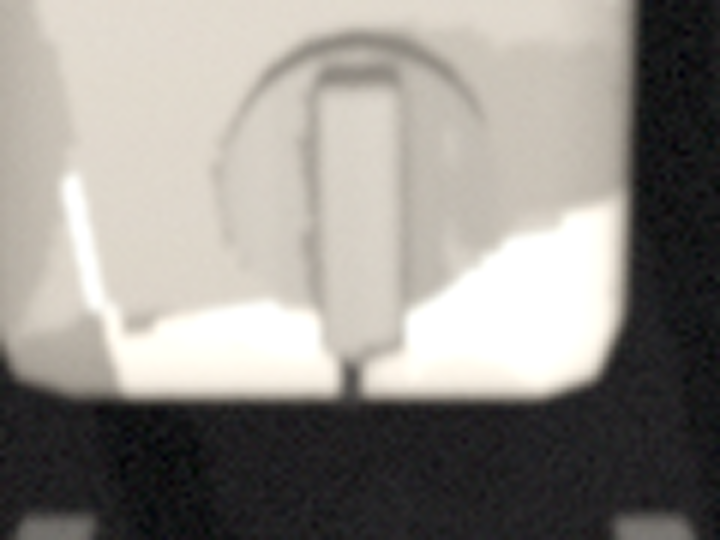

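The picture shows the pointer end at (364,350) and the rib just beyond it at (351,378), slightly to the left. I'll put a number on it.

```bash
python3 -c "
from h import *
p=np.load('w6.npz'); print(p['mtx'][0])
c=lambda x,y:(x/6+260-.4,y/6+156-.4)
a=ray(c(361,85),p,106);b=ray(c(364,350),p,106); k=(a+b)/2; m=ray(c(351,385),p,62); m2=ray(c(351,365),p,63)
print(a,b,np.linalg.norm(a-b)); print('knob dir',np.arctan2(*(b-a)[1::-1]),'centre',k)
for q in(m,m2): print('mark',q,np.hypot(*(q-k)[:2]),np.arctan2(*(q-k)[1::-1]))
L=c(1,1)
for y in (360,240): print(ray(c(632,y/6*1.0),p,60))
print(ray(c(634,60),p,60),ray(c(627,260),p,60))
"
```

```text
[342.08373878   0.         318.535085  ]
[533.10954931  92.85374091 106.        ] [497.09681302  98.37267686 106.        ] 36.43316935358078
knob dir 2.98952617838742 centre [515.10318116  95.61320889 106.        ]
mark [477.92987129 103.39983973  62.        ] 37.98008145377241 2.9351097351123414
mark [481.54557467 102.79823152  63.        ] 34.318180366459444 2.930667226418084
[521.99524381  52.40218808  60.        ]
[525.05656115  52.00740005  60.        ]
[521.94510308  52.09960169  60.        ] [490.60972713  57.24297512  60.        ]
```

```bash
python3 -c "
from h import *
print(ticket.finish_job())"
```

```text
the job is handed in; nothing more can be done
None
```

The knob is back on the shaft, keyed and seated on the deck, released with its pointer within about 0.05 rad of the mark by my camera measurements; contact force read at most about 7 N, and the job is handed in at about 17 s.

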